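# Open the rack clamp, unstack it and close it again

## Task

Turn the clamp's wheel until the brass pointer on its far rim stands at the green mark, so that the steel tongue draws back. Then lift off the pale block and lay it flat lengthwise on the green-topped stand, and after it lay the dark block from the bed flat lengthwise on the black-topped stand. Finally turn the wheel back until the pointer stands at the red mark, and leave the other things on the bench where they are.

Things in the scene. Friction and masses are not known exactly. Their poses are not given: they have to be found in the camera images.
- rack_clamp: blue and steel rack clamp fixed to the bench, 265 x 126 mm (x, y). Origin: on the bench top under the foot of the blue housing's front face; x points away from the robot, y left, z up. The housing reaches from x = 0 to 125 mm, 122 mm wide; its top slopes from z = 85 mm in front to 157 mm behind, so the wheel's axis leans 0.52 rad (30 deg) from vertical towards the robot.
- bed (a point): middle of the bed's top face, in front of the housing, 14 mm above the bench; axes as the clamp's. Four corner brackets, each 22 mm long, and two end stops rise 20 mm above it; the long sides are open between the brackets for 72 mm.
- tongue_tip (a point): lower edge of the front end of the steel tongue, 30 mm wide, 8 mm thick, 69 mm above the bench, that holds the far end of the pale block down (3 mm above it). A rack moves it with the wheel, 33 mm per rad: it stands 6 mm out of the housing with the pointer at green, clear of the blocks, and 42 mm at red.
- clamp_wheel (a joint): angle of the wheel in rad, growing clockwise seen from above: 0 = pointer at the red mark (far left of the rim), 1.1 = pointer at the green mark (far right); 0.55 = pointer straight away from the robot. Stops at -0.5 and 1.6. Starts near red. Turns stiffly by friction (about 0.12 N m) and stays where it is left; no spring.
- wheel_grip (a point): point on the wheel's axis inside its orange grip bar, turning with it: z along the axis, out of the wheel; x along the bar towards the brass pointer; the fingers close along its y. The bar is 74 mm long (x), 22 mm wide (y); its top is 12 mm above this point, its foot (the face of the black wheel, 88 mm across) 18 mm below.
- pointer_tip (a point): tip of the brass pointer on the far rim of the wheel, 55 mm from the axis, over a fixed aluminium collar with black ticks every 0.14 rad, a red mark at far left and a green mark at far right, each 9 mm wide and showing on the collar's edge too
- caul: pale wooden block (caul), 40 x 85 x 22 mm (x, y, z), 0.05 kg, lying on the dark block under the tongue, its length along the clamp's x; origin: middle of its underside, z up. Grasp across the 40 mm.
- workpiece: dark wooden block, 50 x 110 x 30 mm (x, y, z), 0.1 kg, lying in the clamp's bed between the corner brackets, its length along the clamp's x; origin: middle of its underside, z up. Grasp across the 50 mm, between the brackets.
- green_stand: fixed plywood stand with a green top, 150 x 76 mm (x, y), top 25 mm above the bench; origin under its middle on the bench, x its length
- black_stand: the same stand with a black rubber top, 150 x 76 mm (x, y), top 25 mm above the bench; origin under its middle on the bench, x its length
- sand_block: red sanding block, 46 x 110 x 40 mm; bystander; origin under its middle
- screw_tin: open round tin of screws, 67 mm across, 32 mm high; bystander; origin under its base
- bench_dog: round wooden bench dog, 40 mm across, 56 mm high, standing; bystander; origin under its base

How it is judged:
On the way, in this order (a step that is already met when the one before it is completed fails the run):
1. the pointer stands at the green mark, both blocks still in the clamp (value of joint clamp_wheel between 0.97 and 1.23 rad and x of workpiece in the frame of rack_clamp between -0.09 and -0.05 m and z of workpiece in the frame of rack_clamp between 0.008 and 0.02 m and x of caul in the frame of rack_clamp between -0.085 and -0.035 m and z of caul in the frame of rack_clamp between 0.036 and 0.05 m), for 0.3 s.
2. the pale block lies released on the green-topped stand, the dark block still in the bed (x of caul in the frame of green_stand between -0.04 and 0.04 m and y of caul in the frame of green_stand between -0.028 and 0.028 m and z of caul in the frame of green_stand between 0.018 and 0.032 m and angle between caul's own z axis and vertical below 0.15 rad and angle between the y axis of caul and the x axis of green_stand, either way round below 0.35 rad and linear speed of caul below 0.02 m/s and contact force between the fingers and caul below 0.3 N and x of workpiece in the frame of rack_clamp between -0.09 and -0.05 m and z of workpiece in the frame of rack_clamp between 0.008 and 0.02 m and value of joint clamp_wheel between 0.97 and 1.23 rad), for 0.2 s.
3. the dark block lies released on the black-topped stand (x of workpiece in the frame of black_stand between -0.04 and 0.04 m and y of workpiece in the frame of black_stand between -0.028 and 0.028 m and z of workpiece in the frame of black_stand between 0.018 and 0.032 m and angle between workpiece's own z axis and vertical below 0.15 rad and angle between the y axis of workpiece and the x axis of black_stand, either way round below 0.35 rad and linear speed of workpiece below 0.02 m/s and contact force between the fingers and workpiece below 0.3 N and value of joint clamp_wheel between 0.97 and 1.23 rad), for 0.2 s.
At the end, for the whole second after the job is handed in: The pointer stands at the red mark (joint within 0.13 rad of 0), at rest. The pale block lies flat on the green-topped stand and the dark block flat on the black-topped stand, each centred within 40 mm along and 28 mm across its stand, lengthwise within 0.35 rad, released and at rest (value of joint clamp_wheel between -0.13 and 0.13 rad and x of caul in the frame of green_stand between -0.04 and 0.04 m and y of caul in the frame of green_stand between -0.028 and 0.028 m and z of caul in the frame of green_stand between 0.018 and 0.032 m and angle between each of caul, workpiece's own z axis and vertical below 0.15 rad and angle between the y axis of caul and the x axis of green_stand, either way round below 0.35 rad and linear speed of each of caul, workpiece below 0.02 m/s and contact force between the fingers and caul below 0.3 N and x of workpiece in the frame of black_stand between -0.04 and 0.04 m and y of workpiece in the frame of black_stand between -0.028 and 0.028 m and z of workpiece in the frame of black_stand between 0.018 and 0.032 m and angle between the y axis of workpiece and the x axis of black_stand, either way round below 0.35 rad and contact force between the fingers and workpiece below 0.3 N and velocity of joint clamp_wheel between -0.05 and 0.05 rad/s); the robot touches nothing.
It fails at once if the sand block is pushed more than 30 mm away or tipped (distance of sand_block from where it was at the start of the episode above 0.03 m or angle between sand_block's own z axis and vertical above 0.5 rad).
It fails at once if the screw tin is pushed more than 30 mm away or tipped (distance of screw_tin from where it was at the start of the episode above 0.03 m or angle between screw_tin's own z axis and vertical above 0.5 rad).
It fails at once if the bench dog is pushed more than 30 mm away or tipped (distance of bench_dog from where it was at the start of the episode above 0.03 m or angle between bench_dog's own z axis and vertical above 0.5 rad).
It also fails if it takes over 72 s, if anything falls off the work surface, if the arm or the gripper's body presses on something with over 40 N, if the wrist force passes 120 N, or if a joint passes its speed limit or range.

## Robot

A 6-joint arm with a two-finger parallel gripper is mounted at the origin on a cart in front of the work surface, level with it; the furniture and walls round the work are solid. World frame = base frame: x ahead of the robot, y to its left, z up, the work surface at z = 0. Lengths are in m, angles in rad, forces in N, time in s.
With the tool pointing down it reaches from about 0.35 to 0.775 m from the base axis. Payload 5.5 kg.
Tool frame: the origin (TCP) lies at the very end of the fingers, on their centre line; the grasp point (between the pads) lies 19 mm behind it; z points along the fingers, y is the line along which they close (so a half turn about z gives the same grasp; the last joint's range is limited). The gripper opens to 85 mm and grips with 20 to 120 N. Pads are 22 mm wide; open, the fingers measure 114 mm over their backs; the gripper's body (76 mm by 85 mm) begins 54 mm behind the grasp point. The pads swing forward as they close: fully open they stand 13 mm farther back than shut.
Start: joints at [1.122, 0.313, 0.046, 1.304, 0, 1.431], TCP at [0.175, 0.548, 0.231] pointing down, gripper open.
Joint ranges: [-2.76, 2.76], [-0.86, 1.69], [-1.03, 1.26], [-2.2, 2.34], [-1.47, 1.5], [-3.14, 3.14]. Speed limits (rad/s): [2.57, 2.57, 3.14, 3.14, 3.14, 3.14].

## Interface

Orientations are given as a unit quaternion [w, x, y, z].
In Python, from workcell import get_state, read_camera, calibration, hand_in gives the robot as it stands.
- The arm moves only by the tool drive_tool, never from a script. Its argument "deltas" is a list that holds one entry, the list of rows, each a list of 7 numbers: the closure in counts, from 0 (fully open) to 255 (shut), then the shift along the tool's x, y, z in m, then the turn, a rotation vector about the tool's x, y, z in degrees. A call has 1 to 12 rows; each row is the pose to reach, as a shift and turn from the pose commanded when the call began, along the tool's axes at that moment; what a row does not reach only later rows make up. A row lasts 1/8 s, in which the tool goes at most 62.5 mm and 10.7 degrees, less where a joint would pass 70% of its speed; a pose out of reach is approached as far as the arm can. A call with a gripper value outside its range is refused whole. The fingers move at their own pace and stop on an object; "newtons" is the grip in N (left out, the last holds). Time passes only in rows, so rows that repeat a pose let the fingers close. It gives the time, the measured TCP pose, the force, the opening and the grip force at its end, in the units of the state.
- get_state(): the state, without advancing time (a new reading comes with each control period).
- read_camera(name): name is "scene" or "top" or "wrist"; returns (picture, depth): 480x640x3 uint8, red, green, blue; 480x640 float32, m along the optical axis (not along the pixel's ray), 0 where there is no reading.
- calibration(name): a dict with "mtx" (3x3 intrinsics, pixels), "world_from_camera" (4x4, takes a point from camera to world coordinates). Camera axes: x right, y up, looking along -z (the intrinsics and any distortion apply to the point x, -y, -z); pixel columns grow to the right and rows downward; lengths in m; the calibration is good to about 2 mm. The wrist camera is an equidistant fisheye: a pixel r from the principal point sees the ray r / f radians off the axis. A picture is of the moment at which its call begins: read the wrist's pose just before it. calibration takes no time and is no camera call; for the wrist camera it gives the pose at the moment of the call.
- hand_in(): hands the job in; it is judged then, once.
The state is a dict: "clock": time; "joint_pos": joint angles; "qvel": joint speeds; "tau": joint torques, N m; "tcp_pos": TCP position; "orientation": TCP orientation; "wrist_force": force on the tool from outside, world axes, zero at the start; "ft_torque": the same for the moment, N m; "finger_gap": finger opening in m; "grip_force": force on a finger pad.
Only numpy, scipy, OpenCV 4.12 (cv2) and the standard library are available. Lean on these libraries where they do the work, as an engineer would, in place of code of your own. Each camera call takes 0.05 s, during which the arm holds its last target. There are 200 camera calls.

## Working session

There is one attempt and no reset: what is moved stays moved. The work goes in short steps, Python scripts to look and compute and a tool call to move; the robot and the scene stay as the last step left them, time stands still between calls to the robot, and variables do not carry over. Pictures are saved under pics/ and viewed, at most 10 in all, crops included, and the job is handed in when it is done.

Besides the shell and the picture viewer there is one more tool, called after "Request:" by a JSON object that holds its "fn" and its "kwargs", one argument or row to a line. drive_tool: Moves the arm, as the interface text tells. Its arguments: {"type":"object","properties":{"deltas":{"type":"array","items":{"type":"array","items":{"type":"array","items":{"type":"number"}}}},"newtons":{"type":"number"}},"required":["deltas"]}

```bash
mkdir -p pics; python3 - <<'E'
from workcell import *
import cv2,numpy as np
print(get_state())
for n in("top","scene"):
    p,d=read_camera(n); cv2.imwrite(f"pics/{n}0.png",p[:,:,::-1]); np.save(f"{n}_d.npy",d);np.save(f"{n}_p.npy",p)
    c=calibration(n);print(n,c)
E
```

```text
{'clock': 0.0, 'joint_pos': array([ 1.12239098e+00,  3.14003201e-01,  4.49850713e-02,  1.30356864e+00,
       -9.05174619e-06,  1.43120023e+00]), 'qvel': array([ 0.00061936,  0.00047058,  0.00052256, -0.00062126,  0.00112621,
       -0.00105399]), 'tau': array([-1.55474885e-03, -4.80628502e+01,  2.98531383e+01,  1.92296872e-02,
       -3.22806791e-04, -2.36279092e-06]), 'tcp_pos': array([0.1745496 , 0.54734699, 0.23040975]), 'orientation': array([-2.55088635e-04,  1.53791770e-01,  9.88102874e-01, -8.58120407e-04]), 'wrist_force': array([ 0.50298387,  0.68559413, -0.31161918]), 'ft_torque': array([-0.01039682,  0.01336979,  0.00623965]), 'grip_force': 0.0, 'finger_gap': 0.08524445881381827}
top {'mtx': array([[466.2328889 ,   0.        , 307.11979166],
       [  0.        , 466.2328889 , 239.92329689],
       [  0.        ,   0.        ,   1.        ]]), 'world_from_camera': array([[ 0.01984506,  0.9951716 , -0.09612313,  0.40816584],
       [-0.99924092,  0.01651846, -0.03528079,  0.2349334 ],
       [-0.03352263,  0.09675031,  0.99474399,  0.96960053],
       [ 0.        ,  0.        ,  0.        ,  1.        ]])}
scene {'mtx': array([[480.04384903,   0.        , 322.3124916 ],
       [  0.        , 480.04384903, 247.36075552],
       [  0.        ,   0.        ,   1.        ]]), 'world_from_camera': array([[ 0.79957481,  0.40884638, -0.43991449,  0.10193855],
       [-0.60044319,  0.5293698 , -0.59936266, -0.28327733],
       [-0.01216981,  0.74337894,  0.66875978,  0.71220908],
       [ 0.        ,  0.        ,  0.        ,  1.        ]])}
```

View pics/top0.png

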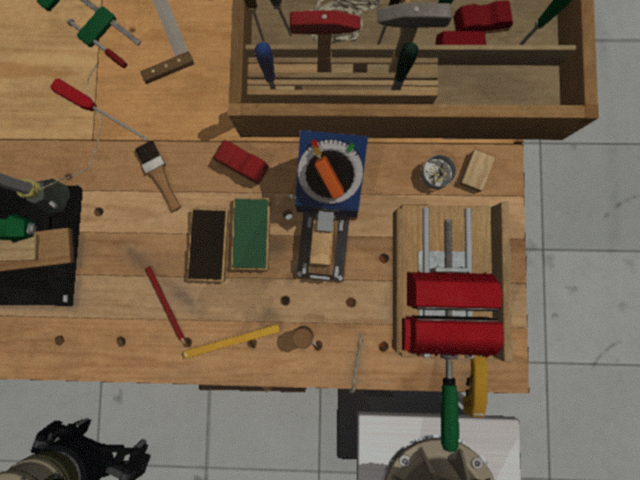

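View pics/scene0.png

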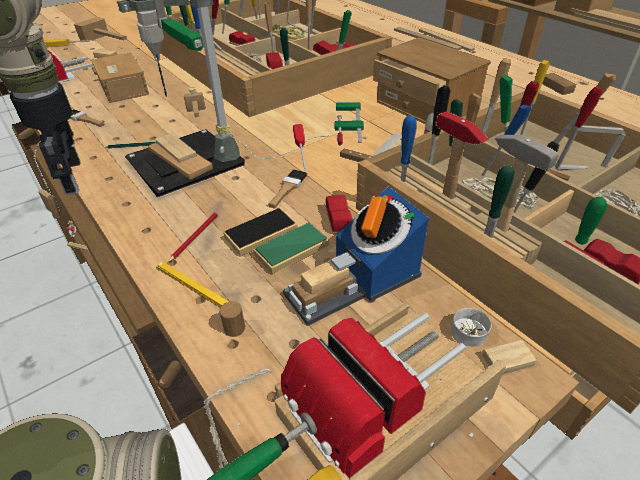

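The top view shows the black stand at about (207,244), the green stand (250,234), the wheel (330,172), the pale block (321,245), the bench dog (302,337) and the sand block (240,161). I'll enlarge it next.

```bash
cat > h.py <<'E'
import numpy as np,cv2
from workcell import *
from scipy.spatial.transform import Rotation as R
def ray(c,u,v):
    K=c["mtx"];T=c["world_from_camera"]
    d=np.array([(u-K[0,2])/K[0,0],-(v-K[1,2])/K[1,1],-1.]);return T[:3,3],T[:3,:3]@d
def atz(c,u,v,z):
    o,d=ray(c,u,v);return o+d*(z-o[2])/d[2]
def dep(c,u,v,D):
    o,d=ray(c,u,v);return o+d*D[int(round(v)),int(round(u))]
def rot(st):
    q=st["orientation"];return R.from_quat([q[1],q[2],q[3],q[0]])
E
python3 - <<'E'
from h import *
p=np.load("top_p.npy");d=np.load("top_d.npy");c=calibration("top")
im=cv2.resize(p[125:290,180:380],None,fx=4,fy=4,interpolation=cv2.INTER_CUBIC)[:600]
for i in range(0,200,20): cv2.putText(im,str(180+i),(i*4,8),0,.3,(255,255,255)); cv2.line(im,(i*4,0),(i*4,5),(255,255,255))
for i in range(0,150,20): cv2.putText(im,str(125+i),(0,i*4+4),0,.3,(255,255,255))
cv2.imwrite("pics/topc.png",im[:,:,::-1])
for n,u,v in [("black",207,244),("green",250,234),("caul",321,245),("bar",328,175),("sand",240,161),("tongue",325,222),("dog",302,333),("bench",270,290)]: print(n,dep(c,u,v,d).round(4))
E
```

```text
black [0.4082 0.2349 0.9696]
green [0.5096 0.3856 0.0256]
caul [0.4861 0.2398 0.0648]
bar [0.5992 0.2291 0.1725]
sand [0.6606 0.4104 0.0305]
tongue [0.5295 0.2328 0.0789]
dog [0.3157 0.2736 0.0575]
bench [0.3963 0.3441 0.002 ]
```

View pics/topc.png

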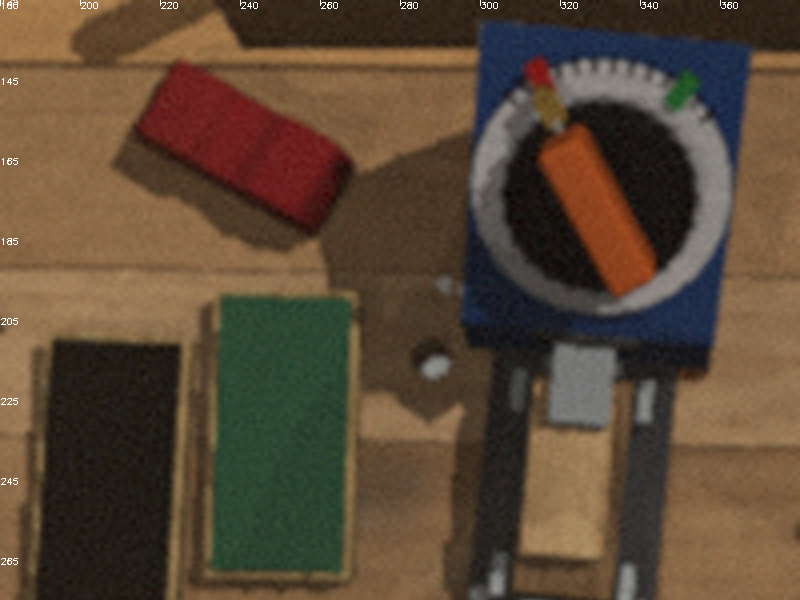

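The crop (pixel = 180+x/4, 125+y/4) shows the pointer at the red mark. The bar's middle is at about crop (598,210), and the front of the caul at crop (521..602,558).

```bash
python3 - <<'E'
from h import *
d=np.load("top_d.npy");c=calibration("top")
P=lambda x,y,z:atz(c,180+x/4,125+y/4,z)
A=lambda a,b:np.degrees(np.arctan2((b-a)[1],(b-a)[0]))
cf=(P(521,558,.066)+P(602,558,.066))/2; cb=(P(531,430,.066)+P(613,430,.066))/2
print("caul front",cf,"yaw",A(cf,cb),"width",np.linalg.norm(P(521,558,.066)-P(602,558,.066)))
for a in [((470,600),(497,350)),((655,600),(675,380))]: print("bed edge",P(*a[0],.014),P(*a[1],.014),A(P(*a[0],.014),P(*a[1],.014)))
g=[P(*q,.025) for q in ((209,573),(349,573),(354,296),(219,296))]; print("green",np.mean(g,0),A(g[0],g[3]),A(g[1],g[2]))
b=[atz(c,*q,.025) for q in ((187,280),(224,281),(226,210),(190,209))]; print("black",np.mean(b,0),A(b[0],b[3]),A(b[1],b[2]),np.linalg.norm(b[0]-b[3]),np.linalg.norm(b[0]-b[1]))
t=[dep(c,180+x/4,125+y/4,d) for x,y in((552,421),(607,422))];print("tongue",t)
# bar top plane
pts=[dep(c,180+x/4,125+y/4,d) for x,y in((565,147),(598,210),(630,270),(585,215),(612,205),(575,175),(620,245))]
pts=np.array(pts);m=pts.mean(0);n=np.linalg.svd(pts-m)[2][2];print("bar",pts.round(4),n)
# housing top via collar depth
K=[dep(c,180+x/4,125+y/4,d) for x,y in((481,187),(722,187),(601,302),(601,70))];print("collar",np.array(K).round(4),np.mean(K,0))
for n,z,u,v in [("red",.14,315,144),("green",.14,351,148)]:print(n,dep(c,u,v,d))
hs=[dep(c,180+x/4,125+y/4,d) for x,y in((475,310),(712,330),(738,60),(490,40))];print("hous",np.array(hs).round(4))
E
```

```text
caul front [0.44809863 0.24036601 0.066     ] yaw -3.7085145435340943 width 0.03919978228078004
bed edge [0.42805659 0.28709268 0.014     ] [0.55750599 0.27591074 0.014     ] -4.936998889865423
bed edge [0.42986324 0.19263609 0.014     ] [0.54321642 0.18373338 0.014     ] -4.490767918712212
green [0.5109929  0.38434991 0.025     ] -0.04936672761438698 0.5746976426832263
black [0.48611447 0.47407447 0.025     ] 0.12786328280342354 0.5023131578751086 0.14628929462955192 0.07594075893615569
tongue [array([0.51475191, 0.24612062, 0.06631803]), array([0.51309995, 0.21956857, 0.07977845])]
bar [[0.6196 0.2412 0.184 ]
 [0.595  0.2264 0.172 ]
 [0.572  0.2117 0.1553]
 [0.5938 0.232  0.1674]
 [0.5974 0.2204 0.1716]
 [0.6089 0.2367 0.1776]
 [0.5814 0.2165 0.1636]] [-0.57091003  0.15943118  0.80538403]
collar [[0.6157 0.28   0.1268]
 [0.6163 0.1695 0.1294]
 [0.5674 0.2236 0.1013]
 [0.6623 0.2259 0.1563]] [0.61545148 0.22474407 0.12843369]
red [0.65991414 0.25314572 0.15435675]
green [0.65351912 0.18864208 0.15329517]
hous [[0.5651 0.2837 0.0881]
 [0.557  0.1704 0.0882]
 [0.6679 0.1649 0.1551]
 [0.677  0.276  0.1521]]
```

```bash
cat >> h.py <<'E'
def frame(yaw,th=None):
    "wheel frame tool rotation: th = wheel angle"
    y=np.radians(yaw);l=np.array([-np.sin(y),np.cos(y),0]);f=np.array([np.cos(y),np.sin(y),0])
    n=-.5*f+np.array([0,0,.866]);n/=np.linalg.norm(n);u=np.cross(l,n)
    a=.55-th;xb=np.cos(a)*u+np.sin(a)*l;yb=np.cross(n,xb)
    return R.from_matrix(np.c_[-xb,yb,-n]),n
def down(yaw):
    "tool down, tool y at heading yaw deg"
    a=np.radians(yaw);y=np.array([np.cos(a),np.sin(a),0]);z=np.array([0,0,-1.])
    return R.from_matrix(np.c_[np.cross(y,z),y,z])
def delta(p,Rg,st=None):
    st=st or get_state();R0=rot(st)
    return R0.inv().apply(np.array(p)-st["tcp_pos"]).round(4),(R0.inv()*Rg).as_rotvec(degrees=True).round(2)
E
python3 - <<'E'
from h import *
Rg,n=frame(-4.5,0.);g=np.array([.600,.226,.1606])
print(g+.09*n,delta(g+.09*n,Rg));print(n)
E
```

```text
[0.55513773 0.22953074 0.23854171] (array([-0.4592, -0.1871, -0.0079]), array([  4.81, -30.42, -43.63]))
[-0.49846963  0.03923041  0.86601905]
```

Request:
{"fn": "drive_tool", "kwargs": {
  "deltas": [
    [[60,-0.2,-0.08,-0.04,2,-13,-19],[60,-0.2,-0.08,-0.04,2,-13,-19],[60,-0.2,-0.08,-0.04,2,-13,-19],[60,-0.2,-0.08,-0.04,2,-13,-19],[90,-0.459,-0.187,-0.008,4.8,-30.4,-43.6],[90,-0.459,-0.187,-0.008,4.8,-30.4,-43.6],[90,-0.459,-0.187,-0.008,4.8,-30.4,-43.6],[90,-0.459,-0.187,-0.008,4.8,-30.4,-43.6],[90,-0.459,-0.187,-0.008,4.8,-30.4,-43.6],[90,-0.459,-0.187,-0.008,4.8,-30.4,-43.6],[90,-0.459,-0.187,-0.008,4.8,-30.4,-43.6],[90,-0.459,-0.187,-0.008,4.8,-30.4,-43.6]]
  ]
}}

```text
clock: 1.6
tcp_pos: [0.5544, 0.2311, 0.2393]
orientation: [0.246, -0.226, 0.939, -0.079]
wrist_force: [0.0, -0.0, 0.7]
finger_gap: 0.0551
grip_force: 0.0
```

```bash
python3 - <<'E'
from h import *
s=get_state();print(s["clock"],s["joint_pos"].round(3),s["finger_gap"]);c=calibration("wrist");print(c)
p,d=read_camera("wrist");cv2.imwrite("pics/w1.png",p[:,:,::-1]);np.save("w1d.npy",d)
Rg,n=frame(-4.5,0.);g=np.array([.600,.226,.1606]);print(delta(g-.011*n,Rg))
E
```

```text
1.6 [ 0.369  0.013 -0.436  0.641 -0.216 -0.156] 0.05510351546552637
{'mtx': array([[371.64829954,   0.        , 320.78909694],
       [  0.        , 371.64829954, 243.67180052],
       [  0.        ,   0.        ,   1.        ]]), 'world_from_camera': array([[-0.38568875, -0.6197227 , -0.68351149,  0.43262022],
       [ 0.88487294, -0.45822335, -0.08385247,  0.2063294 ],
       [-0.26123565, -0.63716178,  0.72510744,  0.3342912 ],
       [ 0.        ,  0.        ,  0.        ,  1.        ]])}
(array([ 0.0008, -0.0017,  0.1021]), array([0.11, 0.08, 0.01]))
```

View pics/w1.png

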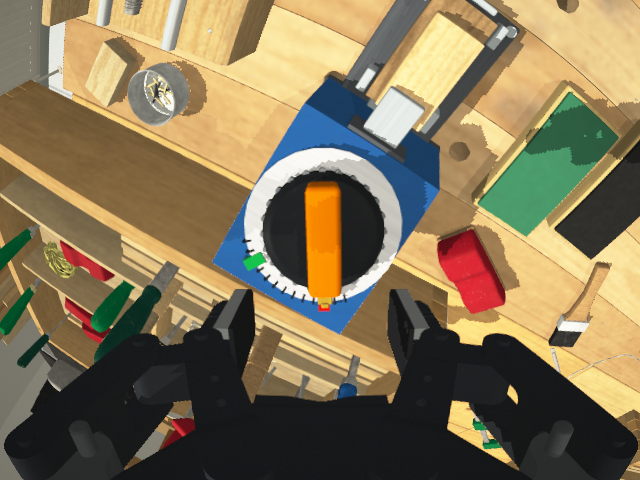

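The wrist view shows the orange bar vertical from (323,182) to (324,297), centred between the fingers (fingertips at about 237 and 405). I'll check its centre numerically.

```bash
cat >> h.py <<'E'
def fish(c,u,v,D):
    K=c["mtx"];T=c["world_from_camera"]
    a,b=u-K[0,2],v-K[1,2];r=np.hypot(a,b);t=r/K[0,0];s=np.tan(t)/max(r,1e-9)
    q=np.array([a*s,-b*s,-1])*D[int(v),int(u)];return T[:3,3]+T[:3,:3]@q
E
python3 - <<'E'
from h import *
d=np.load("w1d.npy");c=calibration("wrist");s=get_state();R0=rot(s)
for u,v in((308,186),(337,186),(323,240),(309,240),(336,240),(312,290),(339,290)):
    p=fish(c,u,v,d);print(u,v,p.round(4),R0.inv().apply(p-s["tcp_pos"]).round(4))
E
```

```text
308 186 [0.5714 0.2021 0.1458] [ 0.0404 -0.0079  0.0905]
337 186 [0.5625 0.2181 0.1438] [0.0407 0.0101 0.0873]
323 240 [0.5875 0.2258 0.1664] [0.0081 0.0015 0.0799]
309 240 [0.5926 0.2183 0.1667] [ 0.0074 -0.0072  0.0824]
336 240 [0.5859 0.2332 0.1626] [0.0076 0.0096 0.0821]
312 290 [0.6173 0.2353 0.1813] [-0.0258 -0.0055  0.0815]
339 290 [0.6113 0.2509 0.1761] [-0.0261  0.012   0.0824]
```

Request:
{"fn": "drive_tool", "kwargs": {
  "deltas": [
    [[90,0.003,0,0.05,0,0,0],[90,0.003,0,0.08,0,0,0],[90,0.003,0,0.102,0,0,0],[90,0.003,0,0.102,0,0,0],[255,0.003,0,0.102,0,0,0],[255,0.003,0,0.102,0,0,0],[255,0.003,0,0.102,0,0,0],[255,0.003,0,0.102,0,0,0],[255,0.003,0,0.102,0,0,0],[255,0.003,0,0.102,0,0,0]]
  ],
  "newtons": 60
}}

```text
clock: 2.9
tcp_pos: [0.6029, 0.2282, 0.1511]
orientation: [0.247, -0.227, 0.939, -0.076]
wrist_force: [-4.0, 8.2, 1.1]
finger_gap: 0.0211
grip_force: 59.2
```

Request:
{"fn": "drive_tool", "kwargs": {
  "deltas": [
    [[255,0,0.002,0,0,0,0],[255,0,0.002,0,0,0,8],[255,0,0.002,0,0,0,16],[255,0,0.002,0,0,0,24],[255,0,0.002,0,0,0,32],[255,0,0.002,0,0,0,40],[255,0,0.002,0,0,0,48],[255,0,0.002,0,0,0,56],[255,0,0.002,0,0,0,63],[255,0,0.002,0,0,0,63.5],[255,0,0.002,0,0,0,63.5],[255,0,0.002,0,0,0,63.5]]
  ]
}}

```text
clock: 4.4
tcp_pos: [0.6026, 0.2249, 0.151]
orientation: [0.253, 0.304, 0.917, 0.061]
wrist_force: [-8.1, -6.4, 9.0]
finger_gap: 0.0205
grip_force: 60.3
```

```bash
python3 - <<'E'
from h import *
s=get_state();print(s["clock"],s["joint_pos"].round(3),s["wrist_force"],s["ft_torque"])
for t in (1.0,1.1,1.2):print(t,(frame(-4.5,t)[0].inv()*rot(s)).as_rotvec(degrees=True))
E
```

```text
4.4 [ 0.326  0.161 -0.508  0.413 -0.201  0.916] [-8.13149925 -6.41008029  8.98943902] [-1.20235245  0.91215645 -0.78640184]
1.0 [ 0.0662485  -0.18483952  6.33842672]
1.1 [ 0.05689883 -0.18782464  0.60885437]
1.2 [ 0.04745597 -0.19049616 -5.12071798]
```

Request:
{"fn": "drive_tool", "kwargs": {
  "deltas": [
    [[80,0,0,0,0,0,0],[80,0,0,0,0,0,0],[80,0,0,0,0,0,0],[80,0,0,-0.03,0,0,0],[80,0,0,-0.08,0,0,0],[80,0,0,-0.12,0,0,0],[80,0,0,-0.12,0,0,0]]
  ]
}}

```text
clock: 5.28
tcp_pos: [0.5441, 0.2325, 0.2575]
orientation: [0.254, 0.302, 0.916, 0.065]
wrist_force: [-0.2, 0.2, 0.4]
finger_gap: 0.0593
grip_force: 0.0
```

```bash
python3 - <<'E'
from h import *
s=get_state();print(s["clock"],s["tcp_pos"]);
p,d=read_camera("top");cv2.imwrite("pics/top2.png",cv2.resize(p[130:290,270:390],None,fx=3.7,fy=3.7)[:,:,::-1])
p,d=read_camera("wrist");cv2.imwrite("pics/w2.png",p[:,:,::-1])
print(delta([.485,.238,.16],down(86)))
E
```

```text
5.275 [0.54414509 0.23245615 0.25752776]
(array([ 0.0835, -0.0502,  0.0514]), array([  8.4 ,  29.28, -31.77]))
```

View pics/w2.png

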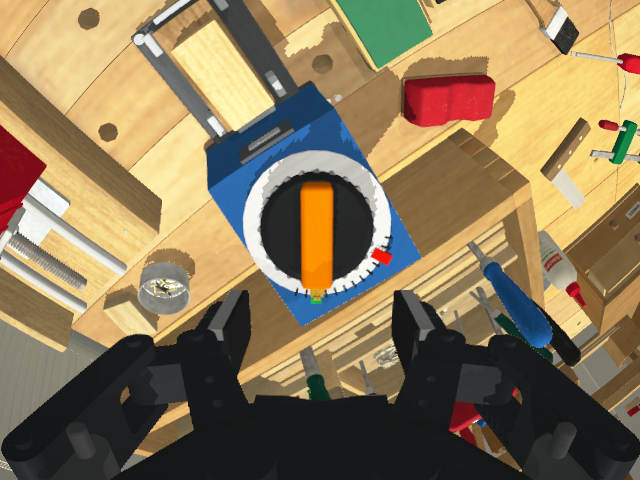

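The pointer stands on the green mark at (316,297) and the tongue is withdrawn. Next I move over the pale block.

Request:
{"fn": "drive_tool", "kwargs": {
  "deltas": [
    [[60,0.0835,-0.05,0.03,8.4,29.3,-31.8],[60,0.0835,-0.05,0.0515,8.4,29.3,-31.8],[60,0.0835,-0.05,0.0515,8.4,29.3,-31.8],[60,0.0835,-0.05,0.0515,8.4,29.3,-31.8],[60,0.0835,-0.05,0.0515,8.4,29.3,-31.8],[60,0.0835,-0.05,0.0515,8.4,29.3,-31.8],[60,0.0835,-0.05,0.0515,8.4,29.3,-31.8]]
  ]
}}

```text
clock: 6.25
tcp_pos: [0.484, 0.2378, 0.1595]
orientation: [-0.0, 0.035, 0.999, -0.0]
wrist_force: [0.5, 0.2, -0.7]
finger_gap: 0.0652
grip_force: 0.0
```

```bash
python3 - <<'E'
from h import *
s=get_state();print(s["clock"],s["tcp_pos"],s["joint_pos"].round(3));
p,d=read_camera("wrist");cv2.imwrite("pics/w3.png",p[:,:,::-1]);np.save("w3d.npy",d)
print(delta([.485,.238,.16],down(86)))
E
```

```text
6.25 [0.48398129 0.23775809 0.1594765 ] [ 0.308  0.277 -0.182  1.112 -0.     0.378]
(array([-0.001 ,  0.0002, -0.0001]), array([-0.02, -0.02, -0.01]))
```

View pics/w3.png

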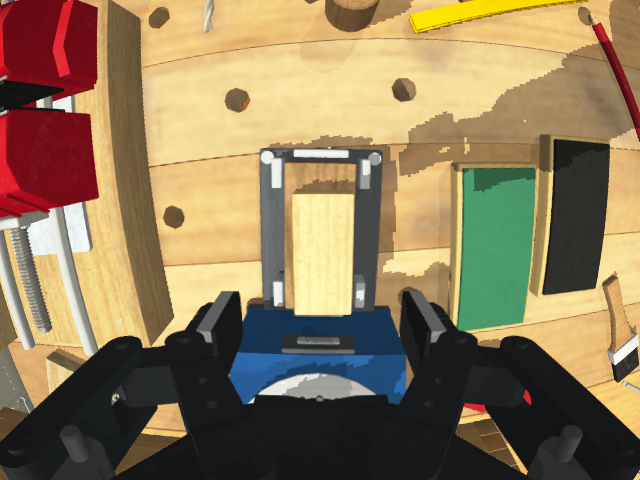

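The view shows the pale block's corners at (293,193), (353,194), (295,315) and (351,316), with the green stand centred at about (495,248) and the black one at about (577,215).

```bash
python3 - <<'E'
from h import *
d=np.load("w3d.npy");c=calibration("wrist");s=get_state();R0=rot(s)
for n,u,v in(("caul",296,197),("caul",350,197),("caul",298,311),("caul",348,311),("mid",322,255),("wp",288,260),("green",462,180),("green",532,176),("green",522,318),("green",460,324),("black",555,143),("black",605,150),("black",600,285),("black",548,288)):
    p=fish(c,u,v,d);print(n,p.round(4),R0.inv().apply(p-s["tcp_pos"]).round(4))
E
```

```text
caul [0.4502 0.2243 0.0661] [ 0.0327 -0.0159  0.0937]
caul [0.4526 0.2588 0.066 ] [0.0327 0.0187 0.0938]
caul [0.5297 0.2187 0.0662] [-0.047  -0.0159  0.0936]
caul [0.5322 0.2536 0.066 ] [-0.047   0.0191  0.0938]
mid [0.4901 0.2382 0.0659] [-0.006   0.0008  0.094 ]
wp [0.4986 0.2128 0.0446] [-0.0163 -0.0239  0.1152]
green [0.4498 0.3519 0.022 ] [0.0421 0.1114 0.1378]
green [0.4471 0.4157 0.026 ] [0.0492 0.1748 0.1338]
green [0.5781 0.419  0.0234] [-0.0812  0.1873  0.1363]
green [0.5741 0.3537 0.0257] [-0.0818  0.1219  0.1341]
black [0.4189 0.4418 0.0238] [0.0792 0.199  0.136 ]
black [0.4226 0.5046 0.0231] [0.0799 0.2618 0.1367]
black [ 0.5678  0.5378 -0.0006] [-0.0626  0.3051  0.1603]
black [0.55   0.4435 0.0248] [-0.0515  0.2098  0.1349]
```

Request:
{"fn": "drive_tool", "kwargs": {
  "deltas": [
    [[60,-0.005,0.0015,0.06,0,0,0],[60,-0.005,0.0015,0.1,0,0,0],[60,-0.005,0.0015,0.115,0,0,0],[60,-0.005,0.0015,0.115,0,0,0],[255,-0.005,0.0015,0.115,0,0,0],[255,-0.005,0.0015,0.115,0,0,0],[255,-0.005,0.0015,0.115,0,0,0],[255,-0.005,0.0015,0.115,0,0,0],[255,-0.005,0.0015,0.115,0,0,0]]
  ],
  "newtons": 30
}}

```text
clock: 7.42
tcp_pos: [0.4916, 0.2396, 0.0469]
orientation: [0.001, 0.035, 0.999, 0.0]
wrist_force: [-0.7, -0.6, 7.1]
finger_gap: 0.0395
grip_force: 32.2
```

Request:
{"fn": "drive_tool", "kwargs": {
  "deltas": [
    [[255,0,0,-0.02,0,0,0],[255,0,0,-0.05,0,0,0],[255,0,0,-0.09,0,0,0],[255,0,0,-0.09,0,0,0]]
  ]
}}

```text
clock: 7.92
tcp_pos: [0.4928, 0.2399, 0.1389]
orientation: [0.003, 0.035, 0.999, 0.001]
wrist_force: [0.1, -0.1, 0.2]
finger_gap: 0.0392
grip_force: 31.4
```

```bash
python3 - <<'E'
from h import *
s=get_state();print(s["finger_gap"],s["wrist_force"])
p,d=read_camera("top");cv2.imwrite("pics/top3.png",cv2.resize(p[130:290,180:380],None,fx=3,fy=3)[:,:,::-1])
# hold: caul center offset ~ -2..3mm along x fwd; goal TCP over green centre
print(delta([.511,.385,.12],down(90)))
E
```

```text
0.03920117716839205 [ 0.06902951 -0.10391683  0.21538801]
(array([-0.0092,  0.1465,  0.0171]), array([ 0.06,  0.18, -4.  ]))
```

View pics/top3.png

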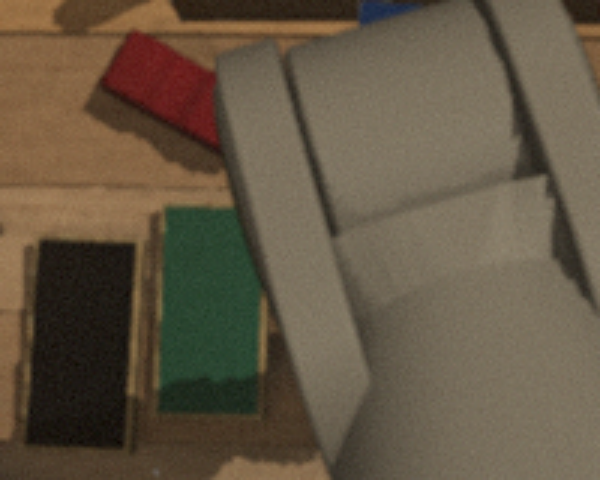

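Request:
{"fn": "drive_tool", "kwargs": {
  "deltas": [
    [[255,-0.004,0.06,0,0,0,-2],[255,-0.009,0.12,0,0,0,-4],[255,-0.009,0.1465,0.03,0,0,-4],[255,-0.009,0.1465,0.08,0,0,-4],[255,-0.009,0.1465,0.1,0,0,-4],[255,-0.009,0.1465,0.108,0,0,-4],[255,-0.009,0.1465,0.109,0,0,-4],[255,-0.009,0.1465,0.109,0,0,-4]]
  ]
}}

```text
clock: 8.98
tcp_pos: [0.5064, 0.3836, 0.0272]
orientation: [-0.002, -0.0, 1.0, -0.001]
wrist_force: [-10.4, -4.8, 18.1]
finger_gap: 0.0395
grip_force: 34.4
```

Request:
{"fn": "drive_tool", "kwargs": {
  "deltas": [
    [[255,0,0,-0.001,0,0,0],[60,0,0,-0.001,0,0,0],[60,0,0,-0.001,0,0,0],[60,0,0,-0.001,0,0,0],[60,0,0,-0.001,0,0,0],[60,0,0,-0.04,0,0,0],[60,0,0,-0.1,0,0,0],[60,0,0,-0.131,0,0,0],[60,0,0,-0.131,0,0,0]]
  ]
}}

```text
clock: 10.1
tcp_pos: [0.5112, 0.3856, 0.1603]
orientation: [0.002, -0.0, 1.0, 0.001]
wrist_force: [0.0, -0.9, -0.2]
finger_gap: 0.0649
grip_force: 0.0
```

```bash
python3 - <<'E'
from h import *
s=get_state();print(s["clock"],s["tcp_pos"],s["joint_pos"].round(3));
p,d=read_camera("wrist");cv2.imwrite("pics/w4.png",p[:,:,::-1]);np.save("w4d.npy",d);np.save("w4c.npy",calibration("wrist"),allow_pickle=True)
print(delta([.489,.2375,.16],down(85.7)))
E
```

```text
10.1 [0.51123436 0.38564726 0.16031113] [0.521 0.462 0.092 1.195 0.    0.521]
(array([ 0.0211, -0.1475, -0.0022]), array([0.06, 0.08, 4.3 ]))
```

View pics/w4.png

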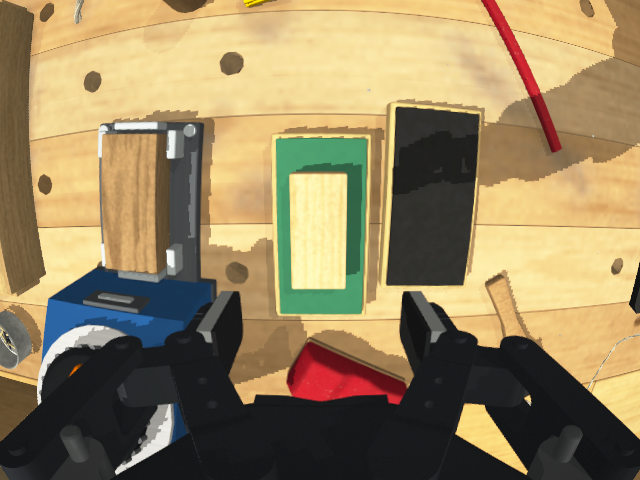

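The pale block lies centred on the green stand (block 290–347 × 172–289, stand 274–369 × 136–314). I move over the dark block and measure it with depth.

Request:
{"fn": "drive_tool", "kwargs": {
  "deltas": [
    [[40,0.021,-0.06,-0.002,0,0,2],[40,0.021,-0.12,-0.002,0,0,4.3],[40,0.021,-0.1475,-0.002,0,0,4.3],[40,0.021,-0.1475,-0.002,0,0,4.3],[40,0.021,-0.1475,-0.002,0,0,4.3]]
  ]
}}

```text
clock: 10.78
tcp_pos: [0.4879, 0.2373, 0.1578]
orientation: [-0.001, 0.038, 0.999, -0.0]
wrist_force: [-0.1, 0.9, -0.6]
finger_gap: 0.0724
grip_force: 0.0
```

```bash
python3 - <<'E'
from h import *
s=get_state();R0=rot(s);c=calibration("wrist");p,d=read_camera("wrist");print(s["tcp_pos"])
def scan(v0,v1,u0,u1,zt,tol=.004):
    o=[]
    for v in range(v0,v1,2):
        for u in range(u0,u1,2):
            if d[v,u]>0:
                q=fish(c,u,v,d)
                if abs(q[2]-zt)<tol:o.append(q)
    return np.array(o)
o=scan(130,330,260,400,.044);q=R0.inv().apply(o-s["tcp_pos"])
for lo in np.arange(-.05,.06,.02):
    m=q[(q[:,0]>lo)&(q[:,0]<lo+.01)]
    if len(m)>5:print(round(lo,3),np.percentile(m[:,1],[1,99]).round(4),len(m))
print("x",np.percentile(q[:,0],[.5,99.5]),"z",np.median(o[:,2]))
# black stand from previous picture
o=np.array(o)
cv2.imwrite("pics/w5.png",p[:,:,::-1])
E
```

```text
[0.48789738 0.23729645 0.15781788]
-0.05 [-0.0262  0.022 ] 197
-0.03 [-0.0255  0.0214] 227
-0.01 [-0.025   0.0224] 220
0.01 [-0.0245  0.0234] 244
0.03 [-0.0257  0.023 ] 251
0.05 [-0.0254  0.0227] 215
x [-0.06817795  0.05701242] z 0.0435623143641139
```

Request:
{"fn": "drive_tool", "kwargs": {
  "deltas": [
    [[40,0,-0.0015,0.06,0,0,0],[40,0,-0.0015,0.11,0,0,0],[40,0,-0.0015,0.13,0,0,0],[40,0,-0.0015,0.137,0,0,0],[40,0,-0.0015,0.137,0,0,0],[255,0,-0.0015,0.137,0,0,0],[255,0,-0.0015,0.137,0,0,0],[255,0,-0.0015,0.137,0,0,0],[255,0,-0.0015,0.137,0,0,0],[255,0,-0.0015,0.137,0,0,0]]
  ],
  "newtons": 40
}}

```text
clock: 12.08
tcp_pos: [0.4893, 0.236, 0.0233]
orientation: [0.001, 0.037, 0.999, 0.0]
wrist_force: [-0.7, 1.0, 6.4]
finger_gap: 0.0489
grip_force: 42.7
```

Request:
{"fn": "drive_tool", "kwargs": {
  "deltas": [
    [[255,0,0,-0.02,0,0,0],[255,0,0,-0.06,0,0,0],[255,0,0,-0.11,0,0,0],[255,0,0,-0.11,0,0,0]]
  ]
}}

```text
clock: 12.58
tcp_pos: [0.4911, 0.2364, 0.1362]
orientation: [0.003, 0.038, 0.999, 0.001]
wrist_force: [0.8, 0.2, -0.9]
finger_gap: 0.0494
grip_force: 41.9
```

```bash
python3 - <<'E'
from h import *
print(delta([.486,.474,.13],down(90)),delta([.486,.474,.035],down(90)))
E
```

```text
(array([0.023 , 0.2366, 0.0067]), array([ 0.13,  0.4 , -4.3 ])) (array([0.0236, 0.2363, 0.1017]), array([ 0.13,  0.4 , -4.3 ]))
```

Request:
{"fn": "drive_tool", "kwargs": {
  "deltas": [
    [[255,0.006,0.06,0,0,0,-1],[255,0.012,0.12,0,0,0,-2],[255,0.018,0.18,0,0,0,-3],[255,0.023,0.236,0,0,0,-4.3],[255,0.023,0.236,0,0,0,-4.3],[255,0.023,0.236,0.06,0,0,-4.3],[255,0.023,0.236,0.09,0,0,-4.3],[255,0.023,0.236,0.097,0,0,-4.3],[255,0.023,0.236,0.098,0,0,-4.3],[255,0.023,0.236,0.098,0,0,-4.3]]
  ]
}}

```text
clock: 13.82
tcp_pos: [0.4822, 0.4711, 0.0337]
orientation: [-0.001, 0.0, 1.0, -0.001]
wrist_force: [-1.7, -0.9, 2.1]
finger_gap: 0.0491
grip_force: 43.3
```

Light contact with the stand. Release and retreat.

Request:
{"fn": "drive_tool", "kwargs": {
  "deltas": [
    [[255,0,0,0,0,0,0],[50,0,0,0,0,0,0],[50,0,0,0,0,0,0],[50,0,0,0,0,0,0],[50,0,0,0,0,0,0],[50,0,0,-0.04,0,0,0],[50,0,0,-0.1,0,0,0],[50,0,0,-0.16,0,0,0],[50,0,0,-0.2,0,0,0],[50,0,0,-0.2,0,0,0]]
  ]
}}

```text
clock: 15.08
tcp_pos: [0.4847, 0.474, 0.2386]
orientation: [0.003, -0.0, 1.0, 0.002]
wrist_force: [-0.2, 0.9, -0.0]
finger_gap: 0.0689
grip_force: 0.0
```

```bash
python3 - <<'E'
from h import *
p,d=read_camera("wrist");cv2.imwrite("pics/w6.png",p[:,:,::-1]);print(get_state()["tcp_pos"])
# axis point: mean of grip TCPs with 11mm offset; hover 0.12 back
Rg,n=frame(-4.5,1.1);a=np.array([.6025,.226,.151]);print(delta(a+.12*n,Rg))
E
```

```text
[0.48384348 0.47336759 0.23580988]
(array([-0.0588, -0.2426, -0.0195]), array([ -6.96, -29.56,  35.16]))
```

View pics/w6.png

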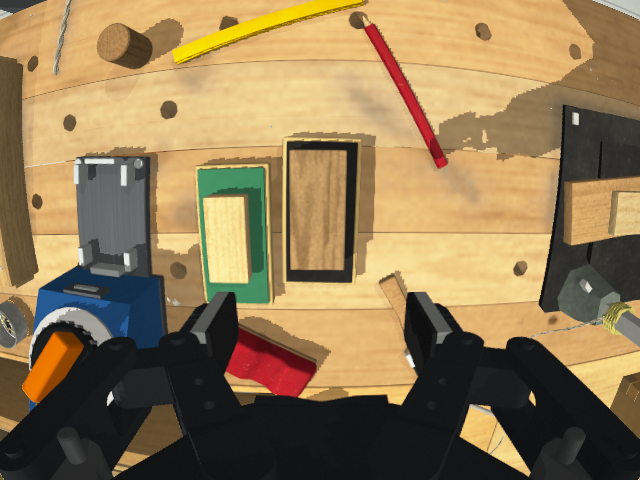

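Both blocks lie flat on their stands: the dark one spans 290–347 × 149–271 inside 285–358 × 140–282. Now back to the wheel.

Request:
{"fn": "drive_tool", "kwargs": {
  "deltas": [
    [[80,-0.015,-0.06,-0.02,-1.7,-7,9],[80,-0.03,-0.12,-0.02,-3.5,-15,18],[80,-0.045,-0.18,-0.02,-5.2,-22,26],[80,-0.059,-0.2425,-0.0195,-7,-29.6,35.2],[80,-0.059,-0.2425,-0.0195,-7,-29.6,35.2],[80,-0.059,-0.2425,-0.0195,-7,-29.6,35.2],[80,-0.059,-0.2425,-0.0195,-7,-29.6,35.2],[80,-0.059,-0.2425,-0.0195,-7,-29.6,35.2]]
  ]
}}

```text
clock: 16.12
tcp_pos: [0.5426, 0.231, 0.2532]
orientation: [0.251, 0.298, 0.919, 0.059]
wrist_force: [-0.9, -0.9, 0.1]
finger_gap: 0.0586
grip_force: 0.0
```

```bash
python3 - <<'E'
from h import *
s=get_state();print(s["clock"],s["tcp_pos"],s["joint_pos"].round(3))
R0=rot(s);c=calibration("wrist");p,d=read_camera("wrist")
h=cv2.cvtColor(p,cv2.COLOR_RGB2HSV);m=(h[...,0]>8)&(h[...,0]<17)&(h[...,1]>230)&(h[...,2]>150);m[:, :280]=0;m[:,370:]=0;m[:150]=0;m[310:]=0
v,u=np.nonzero(m);q=np.array([R0.inv().apply(fish(c,a,b,d)-s["tcp_pos"]) for a,b in zip(u,v) if d[b,a]>0])
q=q[np.abs(q[:,2]-np.median(q[:,2]))<.006]
print(len(q),np.percentile(q,[1,50,99],axis=0).round(4));k=np.polyfit(q[:,0],q[:,1],1);print("slope deg",np.degrees(np.arctan(k[0])))
Rg,n=frame(-4.5,1.1);a=np.array([.6025,.226,.151]);print(delta(a,Rg,s))
E
```

```text
16.125 [0.54258837 0.23096521 0.25324246] [ 0.38  -0.011 -0.423  0.684 -0.224  0.953]
1164 [[-0.0316 -0.0109  0.0981]
 [-0.0125  0.0003  0.1002]
 [ 0.0378  0.0108  0.1036]]
slope deg -1.3749241409169288
(array([-0.0011,  0.0006,  0.1186]), array([-0.17, -0.08,  0.1 ]))
```

Request:
{"fn": "drive_tool", "kwargs": {
  "deltas": [
    [[80,0.001,0.0003,0.06,0,0,0],[80,0.001,0.0003,0.1,0,0,0],[80,0.001,0.0003,0.119,0,0,0],[80,0.001,0.0003,0.119,0,0,0],[255,0.001,0.0003,0.119,0,0,0],[255,0.001,0.0003,0.119,0,0,0],[255,0.001,0.0003,0.119,0,0,0],[255,0.001,0.0003,0.119,0,0,0],[255,0.001,0.0003,0.119,0,0,0],[255,0.001,0.0003,0.119,0,0,0]]
  ],
  "newtons": 60
}}

```text
clock: 17.42
tcp_pos: [0.6006, 0.226, 0.1514]
orientation: [0.252, 0.299, 0.919, 0.059]
wrist_force: [-5.1, -1.2, 5.3]
finger_gap: 0.0206
grip_force: 60.0
```

```bash
python3 - <<'E'
from h import *
s=get_state();print((frame(-4.5,1.1)[0].inv()*rot(s)).as_rotvec(degrees=True),delta(s["tcp_pos"],frame(-4.5,0)[0]))
E
```

```text
[ 0.12639546 -0.04579544 -0.02136843] (array([0., 0., 0.]), array([-1.4e-01, -3.0e-02, -6.3e+01]))
```

Request:
{"fn": "drive_tool", "kwargs": {
  "deltas": [
    [[255,0,0,0,0,0,-8],[255,0,0,0,0,0,-16],[255,0,0,0,0,0,-24],[255,0,0,0,0,0,-32],[255,0,0,0,0,0,-40],[255,0,0,0,0,0,-48],[255,0,0,0,0,0,-56],[255,0,0,0,0,0,-63],[255,0,0,0,0,0,-63.5],[255,0,0,0,0,0,-63.5],[255,0,0,0,0,0,-63.5]]
  ]
}}

```text
clock: 18.8
tcp_pos: [0.6007, 0.2273, 0.1514]
orientation: [0.246, -0.229, 0.938, -0.081]
wrist_force: [-5.3, 1.5, 5.9]
finger_gap: 0.0202
grip_force: 60.0
```

Request:
{"fn": "drive_tool", "kwargs": {
  "deltas": [
    [[80,0,0,0,0,0,0],[80,0,0,0,0,0,0],[80,0,0,0,0,0,0],[80,0,0,-0.03,0,0,0],[80,0,0,-0.08,0,0,0],[80,0,0,-0.12,0,0,0],[80,0,0,-0.12,0,0,0],[80,0,0,-0.12,0,0,0]]
  ]
}}

```text
clock: 19.8
tcp_pos: [0.5409, 0.2309, 0.2533]
orientation: [0.244, -0.229, 0.939, -0.082]
wrist_force: [-0.6, -0.7, 0.2]
finger_gap: 0.0586
grip_force: 0.0
```

```bash
python3 - <<'E'
from h import *
s=get_state();print(s["clock"],s["wrist_force"],s["qvel"].round(3))
p,d=read_camera("wrist");cv2.imwrite("pics/w7.png",p[:,:,::-1])
E
```

```text
19.8 [-0.58606244 -0.70958796  0.15924724] [-0.004  0.022 -0.016  0.     0.001  0.   ]
```

View pics/w7.png

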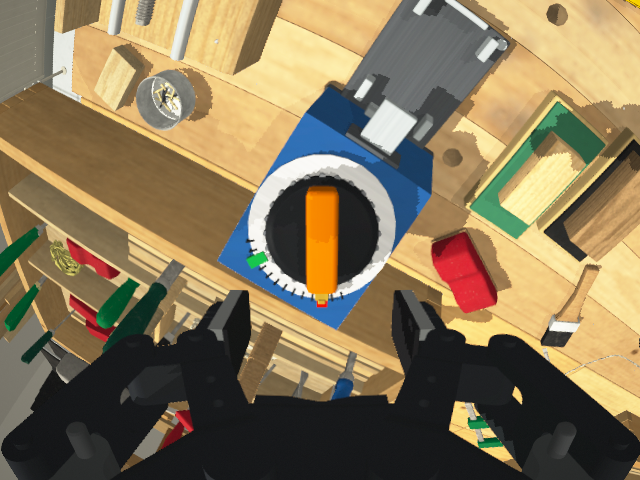

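The pointer is back on the red mark at (322,303), the tongue is out, both blocks are on their stands and the gripper is clear.

```bash
python3 -c "
from workcell import *
print(hand_in())"
```

```text
the job is handed in; nothing more can be done
None
```

The job is handed in, with no verdict returned: in the last pictures the pale block lies flat on the green stand, the dark block lies flat on the black stand, the pointer is back at the red mark, and nothing else appears to have moved.

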